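# Turn round a covered roll pan and switch it on

## Robot

A 6-joint arm with a two-finger parallel gripper is mounted at the origin on the work surface. World frame = base frame: x ahead of the robot, y to its left, z up, the work surface at z = 0. Lengths are in mm, angles in degrees, forces in N, time in s.
With the tool pointing down it reaches from about 400 to 925 mm from the base axis. Payload 12.5 kg.
Tool frame: the origin (TCP) lies midway between the tips of the shut fingers; the grasp point (between the pads) lies 19 mm behind it; z points along the fingers, y is the line along which they close (so a half turn about z gives the same grasp; the last joint's range is limited). The gripper opens to 95 mm and grips with 3 to 60 N. Pads are 20 mm wide; open, the fingers measure 119 mm over their backs; the gripper's body (75 mm by 180 mm) begins 59 mm behind the grasp point.
Start: joints at [-80.248, 28.126, 89.318, -0, 62.55, -6.05], TCP at [170.221, -601.391, 214.661] pointing down, gripper open.
Joint ranges: [-177.58, 177.58], [-47.91, 125.51], [2.72, 160], [-65.01, 245.01], [3.68, 167.84], [-153.87, 153.87]. Speed limits (degrees/s): [127.2, 127.2, 159.86, 180, 180, 180].

## Interface

Orientations are given as a 3x3 rotation matrix whose columns are the frame's x, y, z axes.
In Python, from bench import env gives the robot as it stands. The module is installed in compiled form; this text tells all that it offers.
- The arm moves only by the tool apply_moves, never from a script. Its argument "moves" is text: rows parted by semicolons, each of 5 numbers parted by spaces: the shift along the tool's x, y, z in mm, then the turn about the tool's z in degrees, then the opening, from -1 (shut) to 1 (fully open). A call has 1 to 10 rows; each row is the pose to reach, as a shift and turn from the pose commanded when the call began, along the tool's axes at that moment; what a row does not reach only later rows make up. A row lasts 1/10 s, in which the tool goes at most 50 mm and 8.59 degrees, less where a joint would pass 70% of its speed; a pose out of reach is approached as far as the arm can. A call with a gripper value outside its range is refused whole. The fingers move at their own pace and stop on an object; "squeeze" is the grip in N (left out, the last holds). Time passes only in rows, so rows that repeat a pose let the fingers close. It gives the time, the measured TCP pose, the force, the opening and the grip force at its end, in the units of the state.
- env.sense(): the state, without advancing time (a new reading comes with each control period).
- env.camera(name): name is "side" or "top" or "wrist"; returns (picture, depth): 420x560x3 uint8, red, green, blue; 420x560 float32, mm along the optical axis (not along the pixel's ray), 0 where there is no reading.
- env.camera_info(name): a dict with "vertical_fov" (degrees; the focal length in pixels is half the picture's height over the tangent of half this angle, whatever the lens; pixels are square), "cx", "cy" (the principal point, pixels), "R" (3x3) and "t" (3): a world point X has camera coordinates R X + t. Camera axes: x right, y down, z forward; pixel columns grow to the right and rows downward; lengths in mm; the calibration is good to about 2 mm. A picture is of the moment at which its call begins: read the wrist's pose just before it. camera_info takes no time and is no camera call; for the wrist camera it gives the pose at the moment of the call.
- env.job_done(): hands the job in; it is judged then, once.
The state is a dict: "clock": time; "joint_positions": joint angles; "dq": joint speeds; "joint_torque": joint torques, N m; "eef_pos": TCP position; "ee_rot": TCP orientation; "contact_force": force on the tool from outside, world axes, zero at the start; "moment": the same for the moment, N m; "grip_width": finger opening in mm; "grip_force": force on a finger pad.
Only numpy, scipy, OpenCV 4.12 (cv2) and the standard library are available. Lean on these libraries where they do the work, as an engineer would, in place of code of your own. Each camera call takes 0.05 s, during which the arm holds its last target. There are 200 camera calls.

## Task

Lift the loose cover off the roll pan and set it down on the white board. Move every dark baked roll from the pan onto the wire cooling rack and put each pale frozen roll flat into a pan pocket of its own, then put the cover back on the pan, fully home, and only after that tip the red switch lever fully over, away from the robot. Leave the other things on the bench where they are.

Things in the scene. Friction and masses are not known exactly. Their poses are not given: they have to be found in the camera images.
- pan: Black cast roll pan, fixed; origin under its centre on the bench. Base flange 236 (x) x 200 (y) x 20 mm; on it a block 200 x 164 mm whose top is 50 mm above the bench, with four pockets in a 2 x 2 grid.
- pan_p0 (a point): Centre of the mouth of pocket 0 of the pan, at the block's top (50 mm high). Each pocket is 88 mm long (point x) x 54 mm wide (point y) and 22 mm deep; pockets are 100 mm apart in x, 84 mm in y.
- pan_p1 (a point): Centre of the mouth of pocket 1 of the pan, at the block's top (50 mm high). Each pocket is 88 mm long (point x) x 54 mm wide (point y) and 22 mm deep; pockets are 100 mm apart in x, 84 mm in y.
- pan_p2 (a point): Centre of the mouth of pocket 2 of the pan, at the block's top (50 mm high). Each pocket is 88 mm long (point x) x 54 mm wide (point y) and 22 mm deep; pockets are 100 mm apart in x, 84 mm in y.
- pan_p3 (a point): Centre of the mouth of pocket 3 of the pan, at the block's top (50 mm high). Each pocket is 88 mm long (point x) x 54 mm wide (point y) and 22 mm deep; pockets are 100 mm apart in x, 84 mm in y.
- cover: Loose aluminium cover, an upside-down box 218 (x) x 182 (y) x 60 mm, walls 4 mm, 0.45 kg; origin at the centre of its rim plane (underside), z up. At the start it sits over the pan's block, its rim resting on the flange (origin 20 mm above the bench), with 5 mm play each side.
- cover_grip (a point): Centre of the black handle bar on the cover, 90 mm above the rim, 30 mm above the cover's top. The bar is 100 mm long (cover x), 18 mm wide (y), 16 mm high, with 22 mm free height under it.
- board: White plastic board lying fixed on the bench, 260 (x) x 220 (y) x 12 mm; origin at the centre of its underside. Place for the cover while the pan is open.
- roll1: Pale, hard frozen part-baked roll, 76 (x) x 42 (y) x 42 (z) mm rounded block, 90 g; origin at its centre; any long side may be up. Starts on the bench. Three or four of roll1..roll4 are present.
- roll2: Pale, hard frozen part-baked roll, 76 (x) x 42 (y) x 42 (z) mm rounded block, 90 g; origin at its centre; any long side may be up. Starts on the bench. Three or four of roll1..roll4 are present.
- roll3: Pale, hard frozen part-baked roll, 76 (x) x 42 (y) x 42 (z) mm rounded block, 90 g; origin at its centre; any long side may be up. Starts on the bench. Three or four of roll1..roll4 are present.
- roll4: Pale, hard frozen part-baked roll, 76 (x) x 42 (y) x 42 (z) mm rounded block, 90 g; origin at its centre; any long side may be up. Starts on the bench. Three or four of roll1..roll4 are present.
- baked1: Dark brown finished roll, stiff, 76 (x) x 42 (y) x 42 (z) mm rounded block, 90 g; origin at its centre. Starts in a pocket under the cover. One or two of baked1, baked2 are present.
- baked2: Dark brown finished roll, stiff, 76 (x) x 42 (y) x 42 (z) mm rounded block, 90 g; origin at its centre. Starts in a pocket under the cover. One or two of baked1, baked2 are present.
- rack_top (a point): Centre of the top of the fixed wire cooling rack, 25 mm above the bench; the rack is 120 (x) x 160 (y) mm, room for two rolls side by side with their long sides along x.
- switch (a joint): Angle of the red switch lever, rad: 0 leaning to the robot's side (-x of the lever; off), 1.0 leaning fully away (on). It stays where it is left.
- switch_tip (a point): Tip of the 80 mm switch lever; it moves with the lever, which tips towards the point's +x side as it is switched on.
- shaker: Bystander: steel flour shaker, 60 mm across, 90 mm high; to be left alone.
- brush: Bystander: brush, 190 mm long; to be left alone.
- scraper: Bystander: dough scraper, 75 x 110 mm; to be left alone.
- mug: Bystander: blue mug, 80 mm across, 90 mm high; to be left alone.
- jar: Bystander: amber jar, 70 mm across, 110 mm high; to be left alone.
- timer: Bystander: orange kitchen timer, 50 x 70 x 60 mm; to be left alone.
- tart_ring: Bystander: steel tart ring, 110 mm across, 22 mm high; to be left alone.

How it is judged (in metres and radians):
On the way, in this order (a step that is already met when the one before it is completed fails the run):
1. the cover stands level on the white board, let go (horizontal distance between cover and board below 0.05 m and z of cover in the frame of board between 0.007 and 0.017 m and contact force between the fingers and cover below 0.1 N and linear speed of cover below 0.02 m/s), for 0.2 s.
2. every baked roll is on the rack and every frozen roll lies in a pocket, all let go (((horizontal distance between roll1 and pan_p0 below 0.013 m and z of roll1 in the frame of pan_p0 between -0.007 and 0.005 m) or (horizontal distance between roll1 and pan_p1 below 0.013 m and z of roll1 in the frame of pan_p1 between -0.007 and 0.005 m) or (horizontal distance between roll1 and pan_p2 below 0.013 m and z of roll1 in the frame of pan_p2 between -0.007 and 0.005 m) or (horizontal distance between roll1 and pan_p3 below 0.013 m and z of roll1 in the frame of pan_p3 between -0.007 and 0.005 m)) and ((horizontal distance between roll2 and pan_p0 below 0.013 m and z of roll2 in the frame of pan_p0 between -0.007 and 0.005 m) or (horizontal distance between roll2 and pan_p1 below 0.013 m and z of roll2 in the frame of pan_p1 between -0.007 and 0.005 m) or (horizontal distance between roll2 and pan_p2 below 0.013 m and z of roll2 in the frame of pan_p2 between -0.007 and 0.005 m) or (horizontal distance between roll2 and pan_p3 below 0.013 m and z of roll2 in the frame of pan_p3 between -0.007 and 0.005 m)) and ((horizontal distance between roll3 and pan_p0 below 0.013 m and z of roll3 in the frame of pan_p0 between -0.007 and 0.005 m) or (horizontal distance between roll3 and pan_p1 below 0.013 m and z of roll3 in the frame of pan_p1 between -0.007 and 0.005 m) or (horizontal distance between roll3 and pan_p2 below 0.013 m and z of roll3 in the frame of pan_p2 between -0.007 and 0.005 m) or (horizontal distance between roll3 and pan_p3 below 0.013 m and z of roll3 in the frame of pan_p3 between -0.007 and 0.005 m)) and ((horizontal distance between roll4 and pan_p0 below 0.013 m and z of roll4 in the frame of pan_p0 between -0.007 and 0.005 m) or (horizontal distance between roll4 and pan_p1 below 0.013 m and z of roll4 in the frame of pan_p1 between -0.007 and 0.005 m) or (horizontal distance between roll4 and pan_p2 below 0.013 m and z of roll4 in the frame of pan_p2 between -0.007 and 0.005 m) or (horizontal distance between roll4 and pan_p3 below 0.013 m and z of roll4 in the frame of pan_p3 between -0.007 and 0.005 m)) and x of baked1 in the frame of rack_top between -0.06 and 0.06 m and y of baked1 in the frame of rack_top between -0.08 and 0.08 m and z of baked1 in the frame of rack_top between 0.015 and 0.027 m and x of baked2 in the frame of rack_top between -0.06 and 0.06 m and y of baked2 in the frame of rack_top between -0.08 and 0.08 m and z of baked2 in the frame of rack_top between 0.015 and 0.027 m and contact force between the fingers and roll1 below 0.1 N and contact force between the fingers and roll2 below 0.1 N and contact force between the fingers and roll3 below 0.1 N and contact force between the fingers and roll4 below 0.1 N and contact force between the fingers and baked1 below 0.1 N and contact force between the fingers and baked2 below 0.1 N), for 0.2 s.
3. the cover is fully home on the pan, let go (horizontal distance between cover and pan below 0.01 m and z of cover in the frame of pan between 0.016 and 0.024 m and angle between cover's own z axis and vertical below 0.04 rad and contact force between the fingers and cover below 0.1 N), for 0.2 s.
4. the switch lever is fully over (value of joint switch above 0.8 rad), for 0.2 s.
At the end, for the whole second after the job is handed in: Each frozen roll lies flat in a pocket (centre within 13 mm of the pocket centre, 6 mm of seated height), each baked roll flat on the rack (centre over it), cover home on the pan (within 10 mm, rim within 4 mm of the flange, level), lever past 0.8 rad, all at rest. Absent rolls do not count (((horizontal distance between roll1 and pan_p0 below 0.013 m and z of roll1 in the frame of pan_p0 between -0.007 and 0.005 m) or (horizontal distance between roll1 and pan_p1 below 0.013 m and z of roll1 in the frame of pan_p1 between -0.007 and 0.005 m) or (horizontal distance between roll1 and pan_p2 below 0.013 m and z of roll1 in the frame of pan_p2 between -0.007 and 0.005 m) or (horizontal distance between roll1 and pan_p3 below 0.013 m and z of roll1 in the frame of pan_p3 between -0.007 and 0.005 m)) and ((horizontal distance between roll2 and pan_p0 below 0.013 m and z of roll2 in the frame of pan_p0 between -0.007 and 0.005 m) or (horizontal distance between roll2 and pan_p1 below 0.013 m and z of roll2 in the frame of pan_p1 between -0.007 and 0.005 m) or (horizontal distance between roll2 and pan_p2 below 0.013 m and z of roll2 in the frame of pan_p2 between -0.007 and 0.005 m) or (horizontal distance between roll2 and pan_p3 below 0.013 m and z of roll2 in the frame of pan_p3 between -0.007 and 0.005 m)) and ((horizontal distance between roll3 and pan_p0 below 0.013 m and z of roll3 in the frame of pan_p0 between -0.007 and 0.005 m) or (horizontal distance between roll3 and pan_p1 below 0.013 m and z of roll3 in the frame of pan_p1 between -0.007 and 0.005 m) or (horizontal distance between roll3 and pan_p2 below 0.013 m and z of roll3 in the frame of pan_p2 between -0.007 and 0.005 m) or (horizontal distance between roll3 and pan_p3 below 0.013 m and z of roll3 in the frame of pan_p3 between -0.007 and 0.005 m)) and ((horizontal distance between roll4 and pan_p0 below 0.013 m and z of roll4 in the frame of pan_p0 between -0.007 and 0.005 m) or (horizontal distance between roll4 and pan_p1 below 0.013 m and z of roll4 in the frame of pan_p1 between -0.007 and 0.005 m) or (horizontal distance between roll4 and pan_p2 below 0.013 m and z of roll4 in the frame of pan_p2 between -0.007 and 0.005 m) or (horizontal distance between roll4 and pan_p3 below 0.013 m and z of roll4 in the frame of pan_p3 between -0.007 and 0.005 m)) and x of baked1 in the frame of rack_top between -0.06 and 0.06 m and y of baked1 in the frame of rack_top between -0.08 and 0.08 m and z of baked1 in the frame of rack_top between 0.015 and 0.027 m and x of baked2 in the frame of rack_top between -0.06 and 0.06 m and y of baked2 in the frame of rack_top between -0.08 and 0.08 m and z of baked2 in the frame of rack_top between 0.015 and 0.027 m and horizontal distance between cover and pan below 0.01 m and z of cover in the frame of pan between 0.016 and 0.024 m and angle between cover's own z axis and vertical below 0.04 rad and value of joint switch above 0.8 rad and linear speed of each of roll1, roll2, roll3, roll4, baked1, baked2, cover below 0.02 m/s); the robot touches nothing.
It fails at once if a bystander is moved more than 5 cm (distance of any of shaker, brush, scraper, mug, jar, timer, tart_ring from where it was at the start of the episode above 0.05 m).
Of roll1, roll2, roll3, roll4 only 3 to 4 are there at a start; the rules pass over those that are not, and their reading is None.
Of baked1, baked2 only 1 to 2 are there at a start; the rules pass over those that are not, and their reading is None.
At some moment in a run one of roll1, roll2, roll3, roll4 may be knocked a few centimetres aside while the robot is not near it.
Once in a run the grip may slacken for a moment while it holds something.
It also fails if it takes over 210 s, if anything falls off the work surface, if the arm or the gripper's body presses on something with over 40 N, if the wrist force passes 120 N, or if a joint passes its speed limit or range.

## Working session

There is one attempt and no reset: what is moved stays moved. The work goes in short steps, Python scripts to look and compute and a tool call to move; the robot and the scene stay as the last step left them, time stands still between calls to the robot, and variables do not carry over. Pictures are saved under pics/ and viewed, at most 14 in all, crops included, and the job is handed in when it is done.

Besides the shell and the picture viewer there is one more tool, called after "Call:" in YAML: its name, and indented under it one key for each argument. apply_moves: Moves the arm, as the interface text tells. Its arguments: {"type":"object","properties":{"moves":{"type":"string"},"squeeze":{"type":"number"}},"required":["moves"]}

```bash
mkdir -p pics; cat > h.py <<'E'
import numpy as np, cv2
from bench import env
def shot(n):
    i=env.camera_info(n); p,d=env.camera(n); return p,d,i
def f(i): return 210/np.tan(np.radians(i["vertical_fov"])/2)
def cloud(d,i):
    v,u=np.mgrid[:420,:560]; c=np.stack([(u-i["cx"])/f(i)*d,(v-i["cy"])/f(i)*d,d],-1)
    return (c-np.array(i["t"]))@np.array(i["R"])
def ray(u,v,z,i):
    R=np.array(i["R"]);o=-R.T@np.array(i["t"]);w=R.T@np.array([(u-i["cx"])/f(i),(v-i["cy"])/f(i),1]);return o+w*(z-o[2])/w[2]
def save(n,p): cv2.imwrite("pics/"+n+".png",p[:,:,::-1])
E
python3 - <<'E'
from h import *
for n in ("top","side"):
    p,d,i=shot(n); save(n+"0",p); np.savez(n+"0.npz",p=p,d=d)
    print(n,i,(d==0).mean())
s=env.sense(); print(s["eef_pos"],s["ee_rot"],s["clock"])
E
```

```text
top {'vertical_fov': 49.53433063557533, 'cx': 272.0813051564438, 'cy': 214.64277261690924, 'R': array([[-2.07912015e-02, -9.99783352e-01,  9.87224191e-04],
       [-9.97921095e-01,  2.06922059e-02, -6.10354116e-02],
       [ 6.10017606e-02, -2.25417139e-03, -9.98135113e-01]]), 't': array([  38.26053856,  518.29841555, 1414.39793718])} 0.0038520408163265304
side {'vertical_fov': 43.31075934903148, 'cx': 282.5775429225428, 'cy': 215.06822088328366, 'R': array([[-0.98939562, -0.14459421,  0.01374133],
       [-0.11946101,  0.75629083, -0.64323654],
       [ 0.08261584, -0.63805696, -0.76554421]]), 't': array([ 512.15466477,  102.61092886, 1670.29064793])} 0.003949829931972789
[ 170.18538513 -601.17271989  214.1327201 ] [[ 9.62217216e-01  2.72282956e-01 -1.43429089e-04]
 [ 2.72282968e-01 -9.62216764e-01  9.40010689e-04]
 [ 1.17939015e-04 -9.43547767e-04 -9.99999548e-01]] 0.1
```

View pics/top0.png

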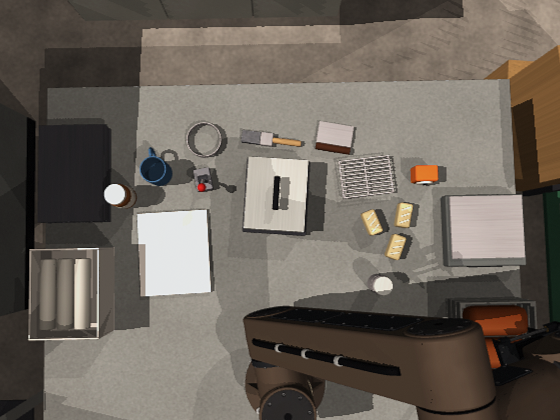

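View pics/side0.png

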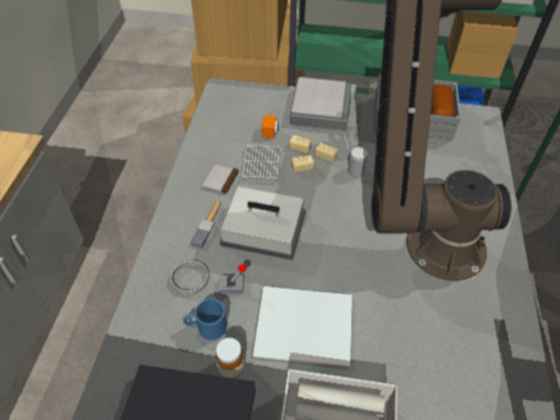

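The top view shows the cover (277,195) with its handle along image rows, the board (174,252), the rack (367,176), three pale rolls at (372,222), (404,214) and (396,246), the lever (203,182) and the shaker (382,285). The side view shows the same three rolls. Next I measure them.

```bash
cat >> h.py <<'E'
def rect(m,P,z=None):
    q=P[m][:,:2].astype(np.float32); c,s,a=cv2.minAreaRect(q)
    if s[0]<s[1]: a+=90; s=s[::-1]
    return np.round([*c,*s,(a+90)%180-90],1)   # long-axis angle in world
def blobs(m,mn=40):
    n,l,st,c=cv2.connectedComponentsWithStats(cv2.morphologyEx(m.astype(np.uint8),cv2.MORPH_OPEN,np.ones((2,2))))
    return [l==k for k in range(1,n) if st[k,4]>=mn]
def masks(p):
    h=cv2.cvtColor(p,cv2.COLOR_RGB2HSV); H,S,V=[h[...,k].astype(int) for k in range(3)]
    return dict(pale=(H>12)&(H<32)&(S>60)&(V>140), red=((H<6)|(H>174))&(S>170)&(V>120), orange=(H>6)&(H<16)&(S>180)&(V>150))
E
python3 - <<'E'
from h import *
for n in ("top","side"):
    z=np.load(n+"0.npz"); p,d=z["p"],z["d"]; i=env.camera_info(n); P=cloud(d,i); ok=(d>0)&(P[...,0]>300)&(P[...,0]<950)&(abs(P[...,1])<600)
    print(n)
    m=masks(p)
    for b in blobs(m["pale"]&ok&(P[...,2]<70),60): print("pale",rect(b&(P[...,2]>30),P),np.median(P[b][:,2]).round(1),b.sum())
    for b in blobs(m["red"]&ok,10): print("red",P[b].mean(0).round(1),P[b].max(0).round(),b.sum())
    for lo,hi,nm in ((74,88,"covertop"),(98,125,"handle")):
        for b in blobs(ok&(P[...,2]>lo)&(P[...,2]<hi)&(P[...,0]>450),80): print(nm,rect(b,P),np.median(P[b][:,2]).round(1),b.sum())
    V=p.min(2)
    for b in blobs(ok&(V>200)&(P[...,2]<25),1500): print("board",rect(b,P),np.median(P[b][:,2]).round(1))
    for b in blobs(ok&(P[...,2]>17)&(P[...,2]<33)&(P[...,0]>500)&(P[...,1]<-100),150): print("rack?",rect(b,P),b.sum(),np.median(P[b][:,2]).round(1))
E
```

```text
top
pale [0. 0. 0. 0. 0.] 17.5 145
pale [ 633.9 -451.5   60.8   37.8   87.4] 59.5 227
pale [ 507.3 -382.1   71.6   43.5  -11.2] 40.3 300
pale [ 487.3 -282.1   70.8   40.4   20.5] 40.8 280
pale [ 409.9 -352.6   71.5   42.5  -22.4] 41.1 305
red [597.5 235.7  98.3] [606. 253. 113.] 38
covertop [562.7  10.5 264.4 186.2  -5. ] 79.6 4032
handle [576.8  11.1  97.2  18.4  -4.8] 116.2 207
handle [527.2 278.1 526.9  59.8  75.4] 109.1 353
board [416.8 237.7 414.8 240.1 -87.9] 11.7
rack? [ 724.7 -174.2  112.6   23.4   81.8] 217 21.6
side
pale [ 521.   294.6 1559.7   48.   -81.4] 54.8 238
pale [ 431.2  329.5 1467.8   72.9  -84. ] 35.4 256
pale [ 376.9  344.6 1433.5   72.6  -87.4] 36.0 261
pale [ 417.6  374.9 1374.6   70.9  -84. ] 35.9 302
pale [ 381.  1062.2    0.     0.     0. ] 16.2 114
red [591.1 260.6 126.6] [ 605. 1062. 1338.] 43
covertop [ 543.4  474.1 1196.4  240.4  -85.9] 79.9 2882
covertop [571.7 499.3  78.   43.   43.9] 79.5 109
handle [ 502.2  532.  1084.1   96.   -81.8] 114.7 211
handle [505.5 750.8 668.1  60.5 -73.4] 109.2 473
board [403.5 648.  829.5 238.8 -88.2] 11.8
```

```bash
sed -i 's/return \[l==k for/return [(l==k)\&m for/' h.py
python3 - <<'E'
from h import *
for n in ("top","side"):
    z=np.load(n+"0.npz"); p,d=z["p"],z["d"]; i=env.camera_info(n); P=cloud(d,i); ok=(d>0)&(P[...,0]>300)&(P[...,0]<950)&(abs(P[...,1])<600)
    print(n)
    m=masks(p)
    for b in blobs(m["pale"]&ok&(P[...,2]<70),60): print("pale",rect(b&(P[...,2]>30),P),np.median(P[b][:,2]).round(1),b.sum())
    for b in blobs(m["red"]&ok,10): print("red",P[b].mean(0).round(1),P[b].max(0).round(),P[b].min(0).round(),b.sum())
    for lo,hi,nm in ((76,84,"covertop"),(102,120,"handle")):
        for b in blobs(ok&(P[...,2]>lo)&(P[...,2]<hi)&(P[...,0]>450),80): print(nm,rect(b,P),np.median(P[b][:,2]).round(1),b.sum())
    V=p.min(2)
    for b in blobs(ok&(V>200)&(P[...,2]<20),1000): print("board",rect(b,P),np.median(P[b][:,2]).round(1))
    b=ok&(P[...,2]>18)&(P[...,2]<32)&(P[...,0]>540)&(P[...,0]<720)&(P[...,1]<-140)&(P[...,1]>-370); b&=p.min(2)>90
    for q in blobs(cv2.morphologyEx(b.astype(np.uint8),cv2.MORPH_CLOSE,np.ones((7,7)))>0,200): print("rack",rect(q&b,P))
    b=ok&(P[...,2]>6)&(P[...,0]>530)&(P[...,0]<680)&(P[...,1]>190)&(P[...,1]<290)
    for q in blobs(b,30): print("sw",rect(q,P),P[q].max(0).round())
    print("flange",rect(ok&(abs(P[...,2]-20)<4)&(P[...,0]>440)&(P[...,0]<700)&(abs(P[...,1]-10)<125),P))
E
```

```text
top
pale [0. 0. 0. 0. 0.] 18.2 116
pale [ 635.8 -449.2   56.5   34.9   88.8] 59.9 196
pale [ 508.3 -380.8   70.3   40.4  -13.3] 40.4 228
pale [ 487.1 -280.7   70.6   38.4   22.4] 40.8 215
pale [ 410.6 -350.8   71.2   38.7  -21.7] 41.2 238
red [598.4 236.  103.8] [606. 244. 113.] [591. 227.  93.] 29
covertop [577.   12.9 214.9 178.7  -4.8] 79.7 2649
handle [582.3 488.2  56.9  56.   89. ] 109.4 311
board [414.6 338.  236.8 213.7   2.3] 11.7
rack [ 631.9 -272.   159.2  116.4  -84.6]
sw [628.  239.3  79.2  47.6  10.4] [671. 267. 113.]
sw [534.  260.5  50.9   6.  -87.7] [538. 286.  18.]
flange [577.4  12.9 235.2 199.7  -4.9]
side
pale [ 633.2 -439.9   73.7   39.8  -89.7] 55.5 205
pale [ 508.1 -375.9   71.5   43.5   -9.2] 36.9 215
pale [ 410.6 -345.    71.5   44.4  -18.6] 37.2 227
pale [ 486.9 -275.8   74.3   46.7   22.5] 37.0 264
pale [0. 0. 0. 0. 0.] 17.2 84
red [597.1 242.6 102. ] [605. 250. 108.] [590. 231.  93.] 31
covertop [576.7  19.2 214.4 184.3  -5.3] 79.9 1752
handle [576.3  20.3  94.6  18.8  -7.2] 113.2 116
handle [583.1 494.5  58.7  56.7  76.2] 109.6 421
board [414.3 342.5 236.9 217.1   2.3] 11.8
rack [ 630.2 -264.9  165.   114.7  -84.6]
sw [630.9 245.3  82.5  64.1  32.5] [670. 276. 114.]
sw [533.2 258.8  38.3   6.7 -88. ] [537. 278.  18.]
flange [575.6  18.1 232.2 204.1  -4.8]
```

```bash
cat >> h.py <<'E'
def to(x,y,z,yaw):
    s=env.sense(); R=np.array(s["ee_rot"]); d=R.T@(np.array([x,y,z])-s["eef_pos"])
    a=np.degrees(np.arctan2(R[1,0],R[0,0])); t=(a-yaw+90)%180-90
    print("shift",d.round(1),"turn",round(t,1),"dist",round(np.linalg.norm(d)),"now",np.round(s["eef_pos"],1),"yaw",round(a,1),"clk",s["clock"],"j6",round(s["joint_positions"][5]),"F",np.round(s["contact_force"],1),"w",s["grip_width"],s["grip_force"])
E
```

Call:
apply_moves:
  moves: "559 -482 -60 20.7 1;559 -482 -60 20.7 1;559 -482 -60 20.7 1;559 -482 -60 20.7 1;559 -482 -60 20.7 1;559 -482 -60 20.7 1;559 -482 -60 20.7 1;559 -482 -60 20.7 1;559 -482 -60 20.7 1;559 -482 -60 20.7 1"
  squeeze: 40

```text
clock: 1.1
eef_pos: [445.4, -183.6, 255.3]
ee_rot: [[0.996, -0.086, -0.0], [-0.086, -0.996, -0.0], [-0.0, 0.0, -1.0]]
contact_force: [0.3, -0.9, 0.5]
grip_width: 95.1
grip_force: 0.0
```

```bash
python3 -c "
from h import *
to(577,15,270,-4.9)"
```

```text
shift [ 114.1 -209.1  -14.7] turn -0.0 dist 239 now [ 445.4 -183.6  255.3] yaw -4.9 clk 1.1 j6 65 F [ 0.3 -0.9  0.5] w 95.08409136504045 0.0
```

Call:
apply_moves:
  moves: "114 -209 -15 0 1;114 -209 -15 0 1;114 -209 -15 0 1;114 -209 -15 0 1;114 -209 -15 0 1;114 -209 -15 0 1;114 -209 -15 0 1"

```text
clock: 1.8
eef_pos: [576.0, 13.6, 269.5]
ee_rot: [[0.996, -0.084, -0.001], [-0.084, -0.996, -0.0], [-0.001, 0.0, -1.0]]
contact_force: [-0.6, 0.2, -0.5]
grip_width: 95.1
grip_force: 0.0
```

```bash
cat > a.py <<'E'
from h import *
p,d,i=shot("wrist"); save("w1",p); P=cloud(d,i); ok=d>0
to(577,15,270,-4.9)
print("cam",(-np.array(i["R"]).T@np.array(i["t"])).round(),np.array(i["R"]).round(2).tolist())
roi=ok&(abs(P[...,0]-577)<170)&(abs(P[...,1]-15)<150)
print("cover",rect(roi&(abs(P[...,2]-80)<4),P)); h=roi&(P[...,2]>105)&(P[...,2]<125); print("handle",rect(h,P),np.median(P[h][:,2]))
E
python3 a.py
```

```text
shift [ 1.1 -2.3 -0.3] turn 0.0 dist 3 now [575.7  12.8 269.7] yaw -4.9 clk 1.85 j6 90 F [-0.7 -0.4  0.8] w 95.12988558057735 0.0
cam [661.   7. 439.] [[-0.08, -1.0, -0.0], [-0.95, 0.08, 0.3], [-0.3, 0.03, -0.95]]
cover [580.6  17.6 217.3 182.3  -4.8]
handle [581.5  17.4  99.   17.7  -5.1] 117.74067691114007
```

View pics/w1.png

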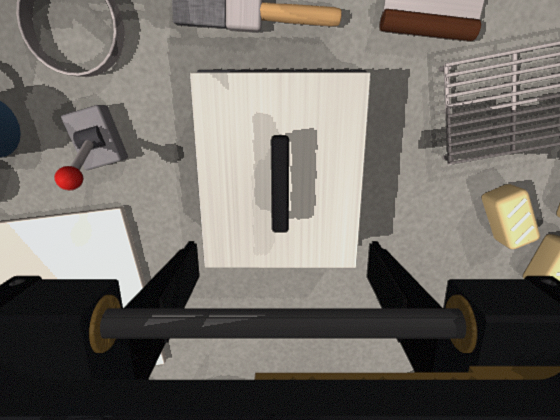

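The wrist view shows the cover top (193–368, 72–268) with its handle at (280,183). Its size matches the given one, so I'll grasp the handle.

Call:
apply_moves:
  moves: "4 -4 100 0 1;4 -4 100 0 1;4 -4 140 0 1;4 -4 178 0 1;4 -4 178 0 1;4 -4 178 0 1;4 -4 178 0 1"

```text
clock: 2.55
eef_pos: [581.4, 16.0, 94.3]
ee_rot: [[0.996, -0.086, 0.003], [-0.086, -0.996, -0.0], [0.003, 0.0, -1.0]]
contact_force: [-0.4, -1.0, -0.1]
grip_width: 95.1
grip_force: 0.0
```

```bash
python3 -c "
from h import *
to(580,17,91,-4.9)"
```

```text
shift [-1.5 -0.9  3.3] turn -0.0 dist 4 now [581.4  16.   94.3] yaw -4.9 clk 2.55 j6 90 F [-0.4 -1.  -0.1] w 95.11403270349226 0.0
```

Call:
apply_moves:
  moves: "0 -1 2 0 -1;0 -1 2 0 -1;0 -1 2 0 -1;0 -1 2 0 -1;0 -1 2 0 -1;0 -1 2 0 -1;0 -1 2 0 -1;0 -1 2 0 -1;0 -1 2 0 -1"
  squeeze: 40

```text
clock: 3.45
eef_pos: [580.6, 17.7, 90.1]
ee_rot: [[0.996, -0.085, -0.0], [-0.085, -0.996, -0.0], [-0.0, 0.0, -1.0]]
contact_force: [-0.3, 1.6, 0.1]
grip_width: 28.3
grip_force: 0.0
```

```bash
python3 -c "
from h import *
to(580,17,160,-4.9)"
```

```text
shift [ -0.5   0.7 -69.9] turn -0.0 dist 70 now [580.6  17.7  90.1] yaw -4.9 clk 3.45 j6 90 F [-0.3  1.6  0.1] w 28.285412240643044 0.0
```

Call:
apply_moves:
  moves: "0 0 0 0 -1;0 0 0 0 -1;0 0 0 0 -1;0 0 0 0 -1;0 0 -20 0 -1;0 0 -45 0 -1;0 0 -75 0 -1;0 0 -75 0 -1;0 0 -75 0 -1"

```text
clock: 4.35
eef_pos: [580.3, 17.8, 164.7]
ee_rot: [[0.996, -0.085, -0.0], [-0.085, -0.996, 0.0], [-0.0, -0.0, -1.0]]
contact_force: [0.5, 0.3, -4.5]
grip_width: 17.4
grip_force: 40.0
```

```bash
python3 -c "
from h import *
to(425,60,165,0); to(415,340,165,0)"
```

```text
shift [-158.3  -28.8   -0.3] turn -4.9 dist 161 now [580.3  17.8 164.7] yaw -4.9 clk 4.35 j6 90 F [ 0.5  0.3 -4.5] w 17.42736430385819 39.999014139175415
shift [-1.922e+02 -3.069e+02 -3.000e-01] turn -4.9 dist 362 now [580.3  17.8 164.7] yaw -4.9 clk 4.35 j6 90 F [ 0.5  0.3 -4.5] w 17.42736430385819 39.999014139175415
```

Weight is on the tool (−4.5 N). Carrying it around in front of the lever.

Call:
apply_moves:
  moves: "-40 -8 0 0 -1;-80 -15 0 0 -1;-120 -23 0 0 -1;-158 -35 0 -5 -1;-162 -80 0 -5 -1;-168 -125 0 -5 -1;-173 -170 0 -5 -1;-178 -215 0 -5 -1;-184 -255 0 -5 -1;-189 -285 0 -5 -1"

```text
clock: 5.35
eef_pos: [415.5, 319.8, 163.3]
ee_rot: [[1.0, 0.003, -0.002], [0.003, -1.0, -0.001], [-0.002, 0.001, -1.0]]
contact_force: [-0.1, -0.6, -4.3]
grip_width: 17.6
grip_force: 40.0
```

```bash
python3 -c "
from h import *
to(415,340,84,0)"
```

```text
shift [ -0.3 -20.3  79.3] turn 0.2 dist 82 now [415.5 319.8 163.3] yaw 0.2 clk 5.35 j6 120 F [-0.1 -0.6 -4.3] w 17.571622503266116 39.98884320259094
```

Call:
apply_moves:
  moves: "0 -20 20 0 -1;0 -20 45 0 -1;0 -20 65 0 -1;0 -20 75 0 -1;0 -20 78 0 -1;0 -20 80 0 -1;0 -20 81 0 -1;0 -20 81 0 -1"

```text
clock: 6.15
eef_pos: [416.9, 337.8, 84.7]
ee_rot: [[1.0, 0.002, 0.001], [0.002, -1.0, 0.0], [0.001, -0.0, -1.0]]
contact_force: [0.7, -0.3, -3.5]
grip_width: 17.8
grip_force: 40.0
```

```bash
python3 -c "
from h import *
to(415,340,82,0)"
```

```text
shift [-1.9 -2.2  2.7] turn 0.1 dist 4 now [416.9 337.8  84.7] yaw 0.1 clk 6.15 j6 122 F [ 0.7 -0.3 -3.5] w 17.811971253595274 39.98900592327118
```

Call:
apply_moves:
  moves: "0 0 1 0 -1;0 0 2 0 -1;0 0 2 0 -1;0 0 2 0 -0.3;0 0 2 0 -0.3;0 0 2 0 -0.3;0 0 2 0 -0.3;0 0 -40 0 -0.3;0 0 -90 0 -0.3;0 0 -140 0 -0.3"

```text
clock: 7.15
eef_pos: [416.2, 337.6, 225.7]
ee_rot: [[1.0, 0.002, -0.001], [0.002, -1.0, -0.001], [-0.001, 0.001, -1.0]]
contact_force: [0.3, 0.1, -0.2]
grip_width: 33.5
grip_force: 0.0
```

```bash
cat > b.py <<'E'
from h import *
to(577,15,290,-4.9)
out=[]
for n in ("top","side"):
    p,d,i=shot(n); P=cloud(d,i); ok=(d>0)&(P[...,0]>300)&(P[...,0]<950)&(abs(P[...,1])<600); out.append(p); m=masks(p)
    print(n,"cover",rect(ok&(abs(P[...,2]-72)<4)&(P[...,0]<560)&(P[...,1]>200)&(P[...,1]<480),P))
    print("panblock",rect(ok&(abs(P[...,2]-50)<4)&(P[...,0]>440)&(P[...,0]<720)&(abs(P[...,1]-15)<130),P))
    print("flange",rect(ok&(abs(P[...,2]-20)<4)&(P[...,0]>440)&(P[...,0]<720)&(abs(P[...,1]-15)<125),P))
    print("tops",[(rect(b,P),np.median(P[b][:,2]).round()) for b in blobs(ok&(P[...,2]>60)&(P[...,2]<80)&(abs(P[...,0]-577)<110)&(abs(P[...,1]-15)<90),40)])
    for b in blobs(m["pale"]&ok&(P[...,2]<70),60): print("pale",rect(b&(P[...,2]>30),P),np.median(P[b][:,2]).round(1),b.sum())
save("ts1",cv2.resize(np.hstack(out),(800,300)))
E
python3 b.py
```

```text
shift [160.1 322.9 -64.3] turn 5.0 dist 366 now [416.2 337.6 225.7] yaw 0.1 clk 7.15 j6 122 F [ 0.3  0.1 -0.2] w 33.467980344512696 0.0
top cover [463.9 312.4 329.9 176.8  33.1]
panblock [577.9  13.  200.4 163.9  -4.9]
flange [577.7  12.9 235.9 199.6  -5. ]
tops [(array([629.9,  48.2,  71.9,  38. ,  -5.3]), np.float64(69.0))]
pale [0. 0. 0. 0. 0.] 17.8 119
pale [ 634.6 -448.8   59.5   37.4   89.4] 60.2 233
pale [ 507.6 -381.9   71.6   41.   -11.4] 40.3 223
pale [ 487.6 -282.1   71.2   41.    20.9] 39.0 206
pale [ 410.4 -351.9   72.3   40.2  -23.4] 40.5 230
side cover [ 4.299e+02  3.624e+02  2.471e+02  2.328e+02 -1.000e-01]
panblock [577.9  16.2 201.7 170.3  -5.2]
flange [577.3  18.8 236.7 203.2  -5.1]
tops [(array([629.1,  57.4,  70.9,  42.2,  -6.8]), np.float64(70.0))]
pale [ 633.6 -440.7   69.2   39.6  -89.5] 55.5 211
pale [ 507.3 -374.2   71.9   46.5  -10. ] 33.7 199
pale [ 428.7 -349.1   48.9   30.7  -79.9] 35.3 74
pale [ 494.1 -271.4   59.7   39.9   24.2] 37.6 127
pale [0. 0. 0. 0. 0.] 17.4 94
```

View pics/ts1.png

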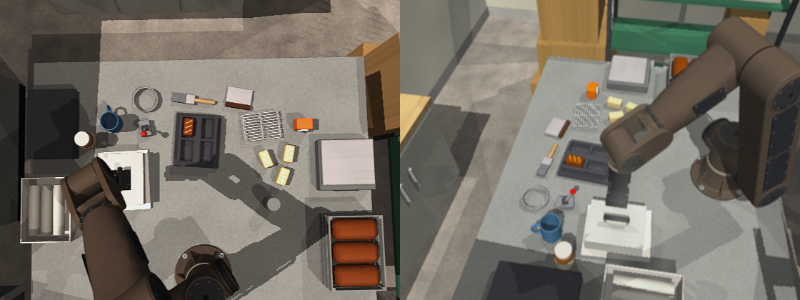

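The cover sits on the board. The pan holds one baked roll in its far-left pocket, with three pockets empty, and there are three pale rolls. Now I look at the pan with the wrist camera.

Call:
apply_moves:
  moves: "160 323 -44 5 1;160 323 -44 5 1;160 323 -44 5 1;160 323 -44 5 1;160 323 -44 5 1;160 323 -44 5 1;160 323 -44 5 1;160 323 -44 5 1;160 323 -44 5 1;160 323 -44 5 1"

```text
clock: 8.25
eef_pos: [576.6, 15.7, 267.5]
ee_rot: [[0.996, -0.085, -0.001], [-0.085, -0.996, 0.0], [-0.001, -0.0, -1.0]]
contact_force: [-0.2, 0.4, 0.9]
grip_width: 95.0
grip_force: 0.0
```

```bash
cat > c.py <<'E'
from h import *
import sys
p,d,i=shot("wrist"); save(sys.argv[1],p); P=cloud(d,i); ok=d>0
to(629.5,51,120,-4.9)
roi=ok&(abs(P[...,0]-577)<130)&(abs(P[...,1]-15)<115)
print("block",rect(roi&(abs(P[...,2]-50)<4),P)); print("flange",rect(roi&(abs(P[...,2]-20)<4),P))
print("tops",[(rect(b,P),np.median(P[b][:,2]).round()) for b in blobs(roi&(P[...,2]>58)&(P[...,2]<85)&(abs(P[...,1]-15)<90),40)])
print("pockets",[(rect(b,P),np.median(P[b][:,2]).round()) for b in blobs(roi&(abs(P[...,2]-28)<4)&(abs(P[...,0]-577)<100)&(abs(P[...,1]-15)<82),400)])
E
python3 c.py w2
```

```text
shift [ 50.  -39.1 147.7] turn 0.1 dist 161 now [576.5  16.2 267.7] yaw -4.8 clk 8.3 j6 90 F [0.3 0.8 0.5] w 94.78207348245358 0.0
block [579.7  16.5 199.4 164.6  -4.9]
flange [580.2  16.5 234.3 200.3  -4.9]
tops [(array([634. ,  52.8,  74. ,  40.1,  -5.8]), np.float64(70.0))]
pockets [(array([632.6,  54.4,  87. ,  52.6,  -4.4]), np.float64(28.0)), (array([625.4, -30.7,  87.1,  52.4,  -5. ]), np.float64(28.0)), (array([529.9,  62.9,  82.2,  52.5,  -4.7]), np.float64(28.0)), (array([522.8, -22.1,  82.1,  52. ,  -5. ]), np.float64(28.0))]
```

View pics/w2.png

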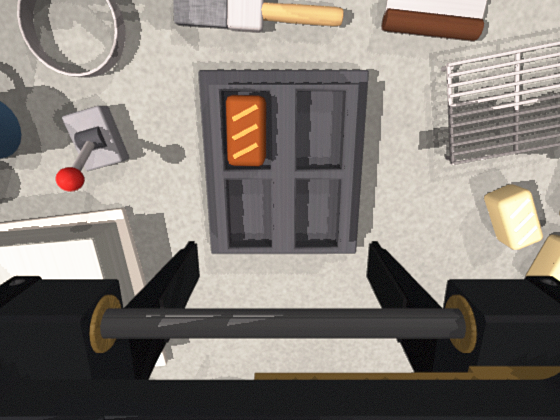

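The pan is at (579,16), yaw −4.9°, and its sizes match. The baked roll is at about (632,53), image (246,130). I'll fetch it.

Call:
apply_moves:
  moves: "30 -20 50 0 0.4;52 -37 95 0 0.4;52 -37 140 0 0.4;52 -37 180 0 0.4;52 -37 205 0 0.4;52 -37 213 0 0.4;52 -37 213 0 0.4;52 -37 213 0 0.4"
  squeeze: 25

```text
clock: 9.1
eef_pos: [632.7, 48.1, 56.8]
ee_rot: [[0.996, -0.085, 0.002], [-0.085, -0.996, -0.0], [0.002, -0.0, -1.0]]
contact_force: [0.7, -0.1, 0.9]
grip_width: 66.8
grip_force: 0.0
```

```bash
python3 -c "
from h import *
to(632,53,53,-4.9)"
```

```text
shift [-1.2 -4.8  3.8] turn 0.0 dist 6 now [632.7  48.1  56.8] yaw -4.9 clk 9.1 j6 93 F [ 0.7 -0.1  0.9] w 66.7706778939685 0.0
```

Call:
apply_moves:
  moves: "0 -4 2 0 0.4;0 -4 3 0 0.4;0 -4 3 0 -1;0 -4 3 0 -1;0 -4 3 0 -1;0 -4 3 0 -1;0 -4 3 0 -1;0 -4 3 0 -1;0 -4 3 0 -1;0 -4 3 0 -1"

```text
clock: 10.1
eef_pos: [632.5, 51.4, 52.2]
ee_rot: [[0.996, -0.085, 0.0], [-0.085, -0.996, -0.0], [0.0, 0.0, -1.0]]
contact_force: [-0.1, -0.1, 2.5]
grip_width: 41.7
grip_force: 24.9
```

Call:
apply_moves:
  moves: "0 0 -20 0 -1;0 0 -50 0 -1;0 0 -50 0 -1"

```text
clock: 10.4
eef_pos: [634.0, 51.5, 105.2]
ee_rot: [[0.996, -0.085, 0.005], [-0.085, -0.996, -0.0], [0.005, -0.0, -1.0]]
contact_force: [0.4, -0.1, -1.4]
grip_width: 41.6
grip_force: 24.9
```

```bash
python3 -c "
from h import *
to(632,-268,103,5.4)"
```

```text
shift [ 25.3 318.5   2.3] turn -10.3 dist 320 now [634.   51.5 105.2] yaw -4.9 clk 10.4 j6 94 F [ 0.4 -0.1 -1.4] w 41.57868115773916 24.90099549293518
```

Call:
apply_moves:
  moves: "4 50 0 -3 -1;8 100 0 -6 -1;12 150 0 -10 -1;16 200 0 -10 -1;20 250 0 -10 -1;23 290 0 -10 -1;25 318 0 -10 -1;25 318 0 -10 -1;25 318 20 -10 -1;25 318 40 -10 -1"

```text
clock: 11.4
eef_pos: [630.1, -266.9, 61.3]
ee_rot: [[0.996, 0.089, 0.0], [0.089, -0.996, 0.0], [0.0, -0.0, -1.0]]
contact_force: [-0.2, -0.4, -1.1]
grip_width: 42.1
grip_force: 24.9
```

```bash
python3 -c "
from h import *
to(632,-268,50,5.4)"
```

```text
shift [ 1.8  1.3 11.3] turn -0.3 dist 11 now [ 630.1 -266.9   61.3] yaw 5.1 clk 11.4 j6 56 F [-0.2 -0.4 -1.1] w 42.13288680195945 24.901185929775238
```

Call:
apply_moves:
  moves: "2 1 6 0 -1;2 1 10 0 -1;2 1 11 0 -1;2 1 11 0 0.3;2 1 11 0 0.3;2 1 11 0 0.3;2 1 11 0 0.3;2 1 -40 0 0.3;2 1 -90 0 0.3;2 1 -130 0 0.3"

```text
clock: 12.4
eef_pos: [632.5, -268.4, 195.1]
ee_rot: [[0.996, 0.089, 0.001], [0.089, -0.996, -0.001], [0.001, 0.001, -1.0]]
contact_force: [1.1, -0.8, 0.0]
grip_width: 61.7
grip_force: 0.0
```

```bash
python3 -c "
from h import *
to(470,-315,250,15)"
```

```text
shift [-165.9   32.   -55.1] turn -9.9 dist 178 now [ 632.5 -268.4  195.1] yaw 5.1 clk 12.4 j6 56 F [ 1.1 -0.8  0. ] w 61.74226296329608 0.0
```

Call:
apply_moves:
  moves: "-50 10 -15 -5 0.4;-100 20 -30 -10 0.4;-150 35 -50 -10 0.4;-190 47 -75 -10 0.4;-190 47 -75 -10 0.4;-190 47 -75 -10 0.4;-190 47 -75 -10 0.4"

```text
clock: 13.1
eef_pos: [447.8, -331.8, 266.7]
ee_rot: [[0.965, 0.26, 0.0], [0.26, -0.965, 0.0], [0.0, -0.0, -1.0]]
contact_force: [0.1, 0.3, 0.1]
grip_width: 66.4
grip_force: 0.0
```

```bash
cat > d.py <<'E'
from h import *
import sys
p,d,i=shot("wrist"); save(sys.argv[1],p); P=cloud(d,i); ok=(d>0)&(P[...,0]<560)
to(470,-315,250,15)
for b in blobs(ok&(P[...,2]>20)&(P[...,2]<50)&(np.abs(P[...,1]+330)<170)&masks(p)["pale"],400): t=b&(P[...,2]>34); print(rect(t,P),np.median(P[b][:,2]).round(1),b.sum())
E
python3 d.py w3
```

```text
shift [ 25.5 -10.2  16.3] turn 0.1 dist 32 now [ 448.  -331.5  266.3] yaw 15.1 clk 13.15 j6 32 F [ 0.7 -0.4 -0.5] w 66.50263620605946 0.0
[ 512.3 -379.8   74.4   41.9  -11.6] 41.1 1485
[ 473.8 -315.6   75.2   40.3   21.3] 41.4 1409
[ 412.2 -353.2   74.8   40.3  -28.1] 41.2 1210
```

View pics/w3.png

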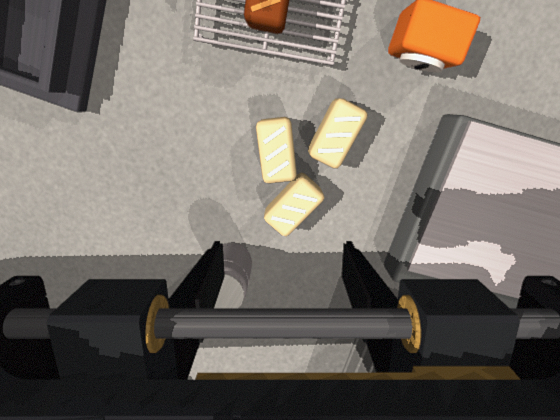

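The wrist view shows that one roll was knocked: B is now at (474,−316), image (276,150). A is at (512,−380), image (338,133), and C at (412,−353), image (294,207). The baked roll is on the rack. The order is A, then B, then C. First I check the height of the box on the right.

```bash
python3 -c "
from h import *
i=env.camera_info('top'); P=cloud(np.load('top0.npz')['d'],i); print(P[230,450:530:10].round()); print(P[280:290:3,382].round())
to(511,-380,27,-11.6)"
```

```text
[[ 458. -513.   59.]
 [ 458. -544.   57.]
 [ 457. -573.   59.]
 [ 456. -605.   57.]
 [ 456. -635.   57.]
 [ 455. -664.   60.]
 [ 455. -695.   60.]
 [ 454. -725.   60.]]
[[ 314. -293.   92.]
 [ 306. -292.   91.]
 [ 297. -292.   89.]
 [ 288. -292.   91.]]
shift [ 48.2  63.5 239.2] turn 26.7 dist 252 now [ 448.  -331.5  266.3] yaw 15.1 clk 13.15 j6 32 F [ 0.7 -0.4 -0.5] w 66.50263620605946 0.0
```

Low (60 mm), no conflict. Grasping A.

Call:
apply_moves:
  moves: "20 25 40 8 0.3;35 45 85 16 0.3;48 63 130 24 0.3;48 63 165 26.7 0.3;48 63 195 26.7 0.3;48 63 220 26.7 0.3;48 63 235 26.7 0.3;48 63 239 26.7 0.3;48 63 239 26.7 0.3"

```text
clock: 14.05
eef_pos: [510.5, -380.0, 27.8]
ee_rot: [[0.98, -0.2, -0.0], [-0.2, -0.98, 0.0], [-0.0, -0.0, -1.0]]
contact_force: [-0.1, 0.5, 1.1]
grip_width: 61.6
grip_force: 0.0
```

```bash
python3 -c "
from h import *
to(511,-380,27,-11.6)"
```

```text
shift [ 0.5 -0.1  0.8] turn 0.0 dist 1 now [ 510.5 -380.    27.8] yaw -11.6 clk 14.05 j6 59 F [-0.1  0.5  1.1] w 61.61668636712653 0.0
```

Call:
apply_moves:
  moves: "0 0 0 0 -1;0 0 0 0 -1;0 0 0 0 -1;0 0 0 0 -1;0 0 0 0 -1;0 0 -20 0 -1;0 0 -60 0 -1;0 0 -85 0 -1;0 0 -85 0 -1"

```text
clock: 14.95
eef_pos: [511.1, -381.4, 116.8]
ee_rot: [[0.98, -0.201, 0.004], [-0.201, -0.98, -0.004], [0.005, 0.003, -1.0]]
contact_force: [0.2, -0.3, -0.6]
grip_width: 42.1
grip_force: 25.0
```

```bash
python3 -c "
from h import *
to(632,53.5,110,-4.9)"
```

```text
shift [  31.  -450.3    5.6] turn -6.7 dist 451 now [ 511.1 -381.4  116.8] yaw -11.6 clk 14.95 j6 59 F [ 0.2 -0.3 -0.6] w 42.07763844746379 24.999710619449615
```

Call:
apply_moves:
  moves: "3 -45 0 -2 -1;6 -90 0 -4 -1;9 -135 0 -6.7 -1;12 -180 0 -6.7 -1;15 -225 0 -6.7 -1;19 -270 2 -6.7 -1;22 -315 4 -6.7 -1;25 -360 5 -6.7 -1;28 -405 6 -6.7 -1;31 -440 6 -6.7 -1"

```text
clock: 15.95
eef_pos: [628.5, 46.9, 105.9]
ee_rot: [[0.996, -0.084, -0.002], [-0.084, -0.996, 0.0], [-0.002, 0.0, -1.0]]
contact_force: [-0.5, -0.4, -1.3]
grip_width: 41.5
grip_force: 25.0
```

```bash
python3 -c "
from h import *
to(632,53.5,55,-4.9)"
```

```text
shift [ 3.  -6.8 50.9] turn 0.1 dist 51 now [628.5  46.9 105.9] yaw -4.8 clk 15.95 j6 93 F [-0.5 -0.4 -1.3] w 41.54701895077775 24.99916434288025
```

Call:
apply_moves:
  moves: "3 -6 0 0 -1;3 -6 10 0 -1;3 -6 20 0 -1;3 -6 30 0 -1;3 -6 40 0 -1;3 -6 46 0 -1;3 -6 50 0 -1;3 -6 50 0 -1"

```text
clock: 16.75
eef_pos: [632.4, 49.8, 57.2]
ee_rot: [[0.996, -0.086, 0.0], [-0.086, -0.996, -0.0], [0.0, 0.0, -1.0]]
contact_force: [1.0, 0.9, -0.4]
grip_width: 42.1
grip_force: 25.0
```

```bash
python3 -c "
from h import *
to(632,53.5,55,-4.9)"
```

```text
shift [-0.7 -3.7  2.2] turn -0.0 dist 4 now [632.4  49.8  57.2] yaw -4.9 clk 16.75 j6 93 F [ 1.   0.9 -0.4] w 42.09558421730424 24.99969720840454
```

Call:
apply_moves:
  moves: "0 -2 1 0 -1;0 -2 2 0 -1;0 -2 2 0 0.2;0 -2 2 0 0.2;0 -2 2 0 0.2;0 -2 2 0 0.2;0 -2 -40 0 0.2;0 -2 -90 0 0.2;0 -2 -140 0 0.2;0 -2 -180 0 0.2"

```text
clock: 17.75
eef_pos: [632.6, 52.3, 240.0]
ee_rot: [[0.996, -0.085, 0.002], [-0.085, -0.996, -0.0], [0.002, -0.0, -1.0]]
contact_force: [-0.6, 0.2, -0.1]
grip_width: 57.1
grip_force: 0.0
```

```bash
python3 c.py w4;  python3 -c "
from h import *
to(455,-325,230,15)"
```

```text
shift [ -6.2   1.8 126.3] turn 0.0 dist 127 now [634.6  52.3 246.4] yaw -4.9 clk 17.8 j6 94 F [ 0.2 -0.2  5.5] w 56.96716405568976 0.0
block [579.3  16.4 200.7 164.2  -4.8]
flange [579.9  16.4 235.7 200.1  -4.8]
tops [(array([635.4,  51.8,  73.8,  40.8,  -5.3]), np.float64(70.0))]
pockets [(array([631. ,  53.8,  84.4,  53.2,  -4.8]), np.float64(28.0)), (array([623.7, -31.9,  84.5,  50.4,  -4.5]), np.float64(28.0)), (array([528.3,  62.3,  80. ,  52.8,  -5.3]), np.float64(28.0)), (array([521.4, -23.2,  79.3,  50. ,  -4.7]), np.float64(28.0))]
shift [-146.9  391.2   14.6] turn -19.9 dist 418 now [634.6  52.3 246.4] yaw -4.9 clk 17.8 j6 94 F [ 0.2 -0.2  5.5] w 56.96716405568976 0.0
```

Call:
apply_moves:
  moves: "-147 391 0 -20 0.3;-147 391 0 -20 0.3;-147 391 0 -20 0.3;-147 391 0 -20 0.3;-147 391 0 -20 0.3;-147 391 0 -20 0.3;-147 391 0 -20 0.3;-147 391 0 -20 0.3;-147 391 0 -20 0.3;-147 391 0 -20 0.3"

```text
clock: 18.8
eef_pos: [451.4, -327.2, 236.6]
ee_rot: [[0.966, 0.257, -0.0], [0.257, -0.966, -0.0], [-0.0, -0.0, -1.0]]
contact_force: [-0.7, 1.3, -0.1]
grip_width: 61.8
grip_force: 0.0
```

```bash
python3 d.py w5; python3 -c "
from h import *
to(473,-316,27,21.3)"
```

```text
shift [ 20.1  -5.7 -13.3] turn -0.0 dist 25 now [ 452.1 -325.7  236.7] yaw 15.0 clk 18.85 j6 32 F [ 0.2  0.8 -0.1] w 61.83972376176841 0.0
[ 446.  -342.8  146.4   74.4   19.4] 41.2 2990
shift [ 22.8  -3.9 209.7] turn -6.3 dist 211 now [ 452.1 -325.7  236.7] yaw 15.0 clk 18.85 j6 32 F [ 0.2  0.8 -0.1] w 61.83972376176841 0.0
```

```bash
python3 - <<'E'
from h import *
p=cv2.imread("pics/w5.png")[:,:,::-1]; h=cv2.cvtColor(p,cv2.COLOR_RGB2HSV)
save("w5c",cv2.resize(p[60:300,150:470],(640,480)))
E
```

```text
(no output)
```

View pics/w5c.png

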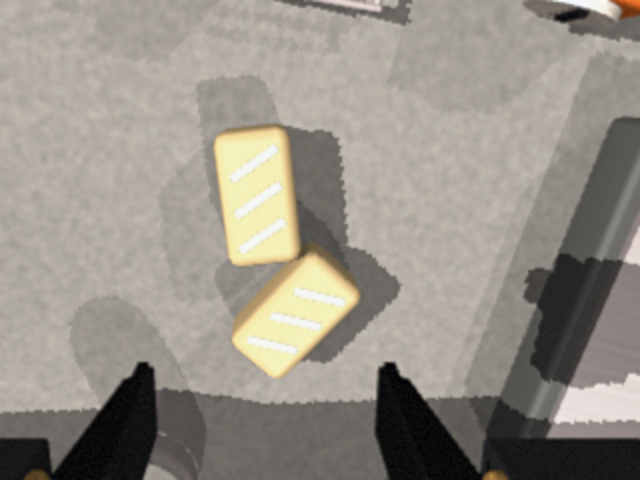

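Both rolls are where they were; their blobs only touch in the picture, near (445,230) in the crop. Grasping B.

Call:
apply_moves:
  moves: "23 -4 45 -6.3 0.3;23 -4 90 -6.3 0.3;23 -4 130 -6.3 0.3;23 -4 165 -6.3 0.3;23 -4 190 -6.3 0.3;23 -4 205 -6.3 0.3;23 -4 210 -6.3 0.3;23 -4 210 -6.3 0.3"

```text
clock: 19.65
eef_pos: [474.2, -314.0, 26.8]
ee_rot: [[0.931, 0.366, -0.001], [0.366, -0.931, 0.001], [-0.0, -0.001, -1.0]]
contact_force: [-0.0, 0.5, 0.8]
grip_width: 61.9
grip_force: 0.0
```

Call:
apply_moves:
  moves: "0 0 0 0 -1;0 0 0 0 -1;0 0 0 0 -1;0 0 0 0 -1;0 0 0 0 -1;0 0 -20 0 -1;0 0 -60 0 -1;0 0 -85 0 -1;0 0 -85 0 -1"

```text
clock: 20.55
eef_pos: [474.9, -315.9, 115.4]
ee_rot: [[0.931, 0.365, 0.004], [0.365, -0.931, -0.004], [0.003, 0.005, -1.0]]
contact_force: [0.4, 0.5, -1.6]
grip_width: 41.7
grip_force: 25.0
```

```bash
python3 -c "
from h import *
to(624.5,-30,110,-4.9)"
```

```text
shift [ 243.6 -211.7    5. ] turn 26.3 dist 323 now [ 474.9 -315.9  115.4] yaw 21.4 clk 20.55 j6 28 F [ 0.4  0.5 -1.6] w 41.65868382140814 24.999364614486694
```

Call:
apply_moves:
  moves: "36 -32 0 4 -1;72 -63 0 8 -1;108 -95 0 12 -1;144 -127 0 16 -1;180 -158 2 20 -1;212 -185 4 24 -1;233 -203 5 26.3 -1;243 -211 5 26.3 -1;243 -211 5 26.3 -1;243 -211 5 26.3 -1"

```text
clock: 21.55
eef_pos: [622.5, -30.8, 106.6]
ee_rot: [[0.996, -0.085, -0.001], [-0.085, -0.996, -0.0], [-0.001, 0.0, -1.0]]
contact_force: [-0.2, -0.5, -0.5]
grip_width: 41.5
grip_force: 25.0
```

```bash
python3 -c "
from h import *
to(624.5,-30,55,-4.9)"
```

```text
shift [ 2.  -0.9 51.6] turn 0.0 dist 52 now [622.5 -30.8 106.6] yaw -4.9 clk 21.55 j6 86 F [-0.2 -0.5 -0.5] w 41.538043490225874 24.999310076236725
```

Call:
apply_moves:
  moves: "2 0 10 0 -1;2 0 20 0 -1;2 0 30 0 -1;2 0 40 0 -1;2 0 46 0 -1;2 0 50 0 -1;2 0 52 0 -1;2 0 52 0 -1"

```text
clock: 22.35
eef_pos: [624.9, -30.1, 55.9]
ee_rot: [[0.996, -0.085, -0.0], [-0.085, -0.996, -0.0], [-0.0, 0.0, -1.0]]
contact_force: [-5.1, -0.5, 7.4]
grip_width: 42.0
grip_force: 25.0
```

```bash
python3 -c "
from h import *
to(624.5,-30,55,-4.9)"
```

```text
shift [-0.4 -0.   0.9] turn 0.0 dist 1 now [624.9 -30.1  55.9] yaw -4.9 clk 22.35 j6 86 F [-5.1 -0.5  7.4] w 41.955574000754964 25.001100897789
```

Call:
apply_moves:
  moves: "-2 0 0 0 -1;-2 0 0 0 0.2;-2 0 0 0 0.2;-2 0 0 0 0.2;-2 0 0 0 0.2;-2 0 -40 0 0.2;-2 0 -90 0 0.2;-2 0 -140 0 0.2;-2 0 -180 0 0.2;-2 0 -180 0 0.2"

```text
clock: 23.35
eef_pos: [624.9, -30.1, 241.0]
ee_rot: [[0.996, -0.085, 0.009], [-0.085, -0.996, -0.001], [0.009, 0.001, -1.0]]
contact_force: [0.2, 0.0, -0.6]
grip_width: 57.1
grip_force: 0.0
```

```bash
python3 c.py w6;  python3 -c "
from h import *
to(430,-350,230,-28)"
```

```text
shift [ -1.8 -81.2 117.8] turn 0.0 dist 143 now [623.8 -30.  237.8] yaw -4.9 clk 23.4 j6 86 F [-0.2  0.4 -0.6] w 57.21759677279828 0.0
block [579.7  16.5 200.7 164.6  -4.8]
flange [580.4  16.5 234.1 200.3  -4.8]
tops [(array([635.1,  51.2,  74.6,  39.8,  -4.9]), np.float64(70.0)), (array([623.9, -29.3,  73.3,  40.6,  -5.6]), np.float64(70.0))]
pockets [(array([624.2, -30. ,  84.9,  53.2,  -4.8]), np.float64(28.0)), (array([529.1,  64.4,  80.1,  51.1,  -5. ]), np.float64(28.0)), (array([521.6, -21.5,  80.4,  53. ,  -5.1]), np.float64(28.0))]
shift [-165.8  335.4    7.1] turn 23.1 dist 374 now [623.8 -30.  237.8] yaw -4.9 clk 23.4 j6 86 F [-0.2  0.4 -0.6] w 57.21759677279828 0.0
```

B is seated. Now C.

Call:
apply_moves:
  moves: "-166 335 0 23 0.3;-166 335 0 23 0.3;-166 335 0 23 0.3;-166 335 0 23 0.3;-166 335 0 23 0.3;-166 335 0 23 0.3;-166 335 0 23 0.3;-166 335 0 23 0.3;-166 335 0 23 0.3"

```text
clock: 24.3
eef_pos: [427.1, -351.6, 233.6]
ee_rot: [[0.882, -0.471, -0.002], [-0.471, -0.882, 0.001], [-0.002, -0.0, -1.0]]
contact_force: [0.2, 0.3, 0.1]
grip_width: 61.8
grip_force: 0.0
```

```bash
python3 d.py w7; python3 -c "
from h import *
to(411,-352.5,27,-27)"
```

```text
shift [ 20.5 -50.8 -16.3] turn -43.1 dist 57 now [ 428.  -350.2  233.7] yaw -28.1 clk 24.35 j6 72 F [-0.2  1.8  0.6] w 61.99375189066263 0.0
[ 411.1 -354.    75.4   40.3  -26.8] 40.2 627
shift [-13.5  10.2 206.8] turn -1.1 dist 207 now [ 428.  -350.2  233.7] yaw -28.1 clk 24.35 j6 72 F [-0.2  1.8  0.6] w 61.99375189066263 0.0
```

Call:
apply_moves:
  moves: "-14 11 45 -1 0.3;-14 11 90 -1 0.3;-14 11 130 -1 0.3;-14 11 165 -1 0.3;-14 11 190 -1 0.3;-14 11 203 -1 0.3;-14 11 207 -1 0.3;-14 11 207 -1 0.3"

```text
clock: 25.15
eef_pos: [411.9, -352.3, 28.2]
ee_rot: [[0.892, -0.452, -0.0], [-0.452, -0.892, 0.0], [-0.0, -0.0, -1.0]]
contact_force: [-0.3, 0.3, 0.2]
grip_width: 61.8
grip_force: 0.0
```

Call:
apply_moves:
  moves: "0 0 0 0 -1;0 0 0 0 -1;0 0 0 0 -1;0 0 0 0 -1;0 0 0 0 -1;0 0 -20 0 -1;0 0 -60 0 -1;0 0 -85 0 -1;0 0 -85 0 -1"

```text
clock: 26.05
eef_pos: [412.5, -353.7, 116.3]
ee_rot: [[0.892, -0.452, 0.004], [-0.452, -0.892, -0.004], [0.005, 0.002, -1.0]]
contact_force: [0.3, -0.0, -1.1]
grip_width: 41.5
grip_force: 25.0
```

```bash
python3 -c "
from h import *
to(526,-21.5,110,-4.9)"
```

```text
shift [ -49.1 -347.6    5.4] turn -22.0 dist 351 now [ 412.5 -353.7  116.3] yaw -26.9 clk 26.05 j6 69 F [ 0.3 -0.  -1.1] w 41.493833503164915 24.999715089797974
```

Call:
apply_moves:
  moves: "-6 -45 0 -3 -1;-12 -90 0 -6 -1;-19 -135 0 -9 -1;-25 -180 0 -13 -1;-31 -225 2 -17 -1;-38 -270 4 -20 -1;-44 -310 5 -22 -1;-49 -335 5 -22 -1;-49 -346 5 -22 -1;-49 -346 5 -22 -1"

```text
clock: 27.05
eef_pos: [524.4, -21.1, 107.4]
ee_rot: [[0.996, -0.084, -0.001], [-0.084, -0.996, 0.0], [-0.001, 0.0, -1.0]]
contact_force: [0.3, -0.3, -1.1]
grip_width: 41.8
grip_force: 25.0
```

```bash
python3 -c "
from h import *
to(526,-21.5,56,-4.9)"
```

```text
shift [ 1.6  0.2 51.4] turn 0.1 dist 51 now [524.4 -21.1 107.4] yaw -4.8 clk 27.05 j6 85 F [ 0.3 -0.3 -1.1] w 41.82823406866713 24.99993324279785
```

Call:
apply_moves:
  moves: "1 0 10 0 -1;1 0 20 0 -1;1 0 30 0 -1;1 0 40 0 -1;1 0 46 0 -1;1 0 50 0 -1;1 0 51 0 -1;1 0 51 0 -1"

```text
clock: 27.85
eef_pos: [525.4, -22.1, 57.2]
ee_rot: [[0.996, -0.085, 0.0], [-0.085, -0.996, -0.0], [0.0, 0.0, -1.0]]
contact_force: [-0.3, -0.3, -1.4]
grip_width: 41.7
grip_force: 25.0
```

```bash
python3 -c "
from h import *
to(526,-21.5,56,-4.9)"
```

```text
shift [ 0.6 -0.6  1.2] turn 0.0 dist 1 now [525.4 -22.1  57.2] yaw -4.9 clk 27.85 j6 85 F [-0.3 -0.3 -1.4] w 41.739117577748246 24.999546110630035
```

Call:
apply_moves:
  moves: "0 0 1 0 -1;0 0 1 0 0.2;0 0 1 0 0.2;0 0 1 0 0.2;0 0 1 0 0.2;0 0 -40 0 0.2;0 0 -90 0 0.2;0 0 -140 0 0.2;0 0 -180 0 0.2;20 -40 -210 0 0.2"

```text
clock: 28.85
eef_pos: [546.5, 11.5, 268.4]
ee_rot: [[0.996, -0.089, 0.003], [-0.089, -0.996, -0.001], [0.003, 0.001, -1.0]]
contact_force: [1.3, 0.2, -0.5]
grip_width: 57.0
grip_force: 0.0
```

```bash
python3 c.py w8; python3 - <<'E'
from h import *
out=[]
for n in ("top","side"):
    p,d,i=shot(n); P=cloud(d,i); ok=d>0; out.append(p)
    m=ok&(P[...,2]>60)&(P[...,2]<72)&(abs(P[...,0]-632)<70)&(abs(P[...,1]+268)<85)
    print(n,"baked",rect(m,P),np.median(P[m][:,2]))
    print("cover",rect(ok&(abs(P[...,2]-72)<4)&(P[...,0]<540)&(P[...,0]>290)&(abs(P[...,1]-338)<110),P))
save("ts2",cv2.resize(np.hstack(out),(800,300)))
to(416.5,338,230,0)
E
```

```text
shift [ 74.  -40.8 152.7] turn -0.1 dist 174 now [550.8  16.7 271.9] yaw -5.0 clk 28.9 j6 90 F [-1.1  2.9  2.6] w 57.083557424279306 0.0
block [579.7  16.5 200.5 164.6  -4.8]
flange [580.   16.6 235.9 200.4  -4.9]
tops [(array([633.9,  51.7,  73.8,  40.3,  -4.9]), np.float64(70.0)), (array([622.7, -28.9,  74.5,  41. ,  -4.4]), np.float64(70.0)), (array([527. , -21.4,  73.9,  40.5,  -4.5]), np.float64(70.0))]
pockets [(array([625.8, -30.5,  87.7,  52.6,  -4.8]), np.float64(28.0)), (array([632.3,  54.1,  87.6,  51.4,  -6. ]), np.float64(28.0)), (array([530.8,  63.2,  83.8,  52.5,  -4.7]), np.float64(28.0)), (array([524.1, -22.1,  84.3,  52.2,  -4.7]), np.float64(28.0))]
top baked [ 631.3 -268.8   75.1   43.4    3. ] 65.92245856645862
cover [4.155e+02 3.355e+02 2.179e+02 1.833e+02 1.000e-01]
side baked [ 659.8 -268.    45.5   20.1   66.4] 65.15488655684038
cover [4.155e+02 3.394e+02 2.181e+02 1.872e+02 1.000e-01]
shift [-158.2 -311.3   36. ] turn -4.8 dist 351 now [548.   14.5 266.5] yaw -4.8 clk 29.0 j6 89 F [0.1 0.3 0. ] w 57.31578376254403 0.0
```

View pics/ts2.png

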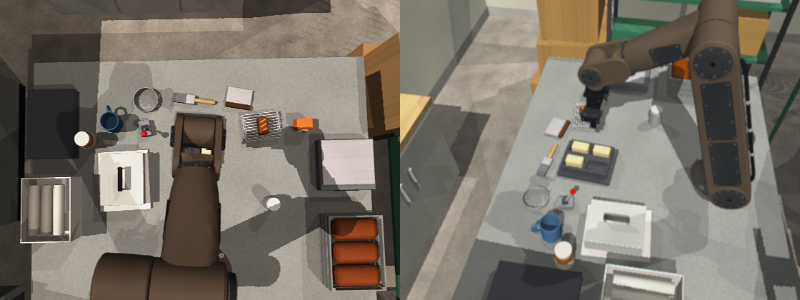

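All rolls are placed: the baked one is on the rack (263,126) and three pale ones sit in the pan. Now I fetch the cover.

Call:
apply_moves:
  moves: "-158 -311 36 -5 0.2;-158 -311 36 -5 0.2;-158 -311 36 -5 0.2;-158 -311 36 -5 0.2;-158 -311 36 -5 0.2;-158 -311 36 -5 0.2;-158 -311 36 -5 0.2;-158 -311 36 -5 0.2;-158 -311 36 -5 0.2;-158 -311 36 -5 0.2"
  squeeze: 50

```text
clock: 30.0
eef_pos: [416.4, 335.7, 228.4]
ee_rot: [[1.0, 0.001, -0.001], [0.001, -1.0, -0.001], [-0.001, 0.001, -1.0]]
contact_force: [0.3, 0.4, 0.1]
grip_width: 57.1
grip_force: 0.0
```

```bash
python3 -c "
from h import *
to(416.6,337.8,83,0.1)"
```

```text
shift [  0.4  -2.3 145.4] turn -0.0 dist 145 now [416.4 335.7 228.4] yaw 0.1 clk 30.0 j6 122 F [0.3 0.4 0.1] w 57.13188234821765 0.0
```

Call:
apply_moves:
  moves: "0 -1 45 0 0.2;0 -1 90 0 0.2;0 -1 120 0 0.2;0 -1 140 0 0.2;0 -1 145 0 0.2;0 -1 145 0 0.2;0 -1 145 0 -1;0 -1 145 0 -1;0 -1 145 0 -1;0 -1 145 0 -1"

```text
clock: 31.0
eef_pos: [416.3, 337.9, 84.5]
ee_rot: [[1.0, 0.002, 0.001], [0.002, -1.0, 0.0], [0.001, -0.0, -1.0]]
contact_force: [-0.2, -0.1, 0.6]
grip_width: 30.6
grip_force: 0.0
```

Call:
apply_moves:
  moves: "0 0 0 0 -1;0 0 0 0 -1;0 0 0 0 -1;0 0 0 0 -1;0 0 0 0 -1"

```text
clock: 31.5
eef_pos: [416.2, 337.8, 84.1]
ee_rot: [[1.0, 0.002, 0.0], [0.002, -1.0, -0.0], [0.0, 0.0, -1.0]]
contact_force: [-1.3, -1.0, 5.7]
grip_width: 17.8
grip_force: 50.0
```

```bash
python3 -c "
from h import *
to(416.6,337.8,83,0)"
```

```text
shift [ 0.4 -0.   1.1] turn 0.1 dist 1 now [416.2 337.8  84.1] yaw 0.1 clk 31.5 j6 122 F [-1.3 -1.   5.7] w 17.7609112358865 50.00178515911102
```

Call:
apply_moves:
  moves: "0 0 -25 0 -1;0 0 -60 0 -1;0 0 -85 0 -1;0 30 -85 0 -1;0 75 -85 0 -1;2 120 -85 0 -1;4 165 -85 0 -1;6 210 -85 0 -1;8 245 -85 0 -1;9 270 -85 0 -1"

```text
clock: 32.5
eef_pos: [425.3, 65.7, 168.6]
ee_rot: [[1.0, 0.0, -0.001], [0.0, -1.0, -0.0], [-0.001, 0.0, -1.0]]
contact_force: [0.4, 0.2, -2.8]
grip_width: 17.5
grip_force: 50.0
```

```bash
python3 -c "
from h import *
to(579.5,16.8,165,-4.9)"
```

```text
shift [154.2  49.    3.5] turn 4.9 dist 162 now [425.3  65.7 168.6] yaw 0.0 clk 32.5 j6 90 F [ 0.4  0.2 -2.8] w 17.503223274622176 49.99880611896515
```

Call:
apply_moves:
  moves: "35 11 0 2 -1;75 24 0 4 -1;115 37 0 4.9 -1;140 45 0 4.9 -1;154 48 0 4.9 -1;154 48 0 4.9 -1;154 48 0 4.9 -1"

```text
clock: 33.2
eef_pos: [578.8, 20.2, 168.1]
ee_rot: [[0.996, -0.084, -0.002], [-0.084, -0.996, 0.0], [-0.002, 0.0, -1.0]]
contact_force: [-0.6, 0.5, -3.3]
grip_width: 17.7
grip_force: 50.0
```

```bash
cat > e.py <<'E'
from h import *
to(579.5,16.8,92,-4.9)
p,d,i=shot("wrist"); P=cloud(d,i); ok=(d>0)&(abs(P[...,0]-577)<130)&(abs(P[...,1]-15)<120)
z=env.sense()["eef_pos"][2]
print("top",rect(ok&(abs(P[...,2]-(z-72+60))<5),P),"handle",rect(ok&(P[...,2]>z+12)&(P[...,2]<z+32),P)); t=ok&(abs(P[...,2]-(z-12))<6); Q=P[t]; print(np.linalg.lstsq(np.c_[Q[:,:2],np.ones(len(Q))],Q[:,2],rcond=None)[0])
E
python3 e.py
```

```text
shift [ 1.1  3.3 76.1] turn 0.1 dist 76 now [578.8  20.2 168.1] yaw -4.8 clk 33.2 j6 90 F [-0.6  0.5 -3.3] w 17.736046297638946 49.998579025268555
top [588.8  20.6 200.3 182.5  -4.8] handle [580.6  19.4  99.6  35.1   4.2]
[-2.99072870e-03  2.52140756e-03  1.57731419e+02]
```

Call:
apply_moves:
  moves: "1 3 0 0 -1;1 3 10 0 -1;1 3 20 0 -1;1 3 30 0 -1;1 3 40 0 -1;1 3 48 0 -1;1 3 54 0 -1;1 3 58 0 -1;1 3 60 0 -1"

```text
clock: 34.15
eef_pos: [580.5, 16.9, 108.6]
ee_rot: [[0.996, -0.084, -0.0], [-0.084, -0.996, -0.0], [-0.0, 0.0, -1.0]]
contact_force: [-0.2, -0.1, -3.8]
grip_width: 17.7
grip_force: 50.0
```

```bash
python3 -c "
from h import *
to(579.5,16.8,92,-4.9)"
```

```text
shift [-1.   0.2 16.6] turn 0.1 dist 17 now [580.5  16.9 108.6] yaw -4.8 clk 34.15 j6 90 F [-0.2 -0.1 -3.8] w 17.719135968125006 49.99858617782593
```

Rim is below the block top (about 37 mm) with no contact force, so it is going on cleanly.

Call:
apply_moves:
  moves: "0 0 4 0 -1;0 0 8 0 -1;0 0 12 0 -1;0 0 14 0 -1;0 0 15 0 -1;0 0 16 0 -1;0 0 17 0 -1"

```text
clock: 34.85
eef_pos: [580.6, 16.9, 92.1]
ee_rot: [[0.996, -0.084, 0.0], [-0.084, -0.996, -0.0], [0.0, 0.0, -1.0]]
contact_force: [-5.1, 0.2, 9.1]
grip_width: 17.8
grip_force: 50.0
```

```bash
python3 -c "
from h import *
to(579.5,16.8,92,-4.9)"
```

```text
shift [-1.1  0.2  0.1] turn 0.1 dist 1 now [580.6  16.9  92.1] yaw -4.8 clk 34.85 j6 90 F [-5.1  0.2  9.1] w 17.798370677925483 50.002198219299316
```

Call:
apply_moves:
  moves: "-1 0 0 0 -0.3;-1 0 0 0 -0.3;-1 0 0 0 -0.3;-1 0 0 0 -0.3;-1 0 -40 0 -0.3;-1 0 -90 0 -0.3;-1 0 -140 0 -0.3;-1 0 -175 0 -0.3;-1 0 -175 0 -0.3;-1 0 -175 0 -0.3"

```text
clock: 35.85
eef_pos: [579.4, 17.1, 267.3]
ee_rot: [[0.996, -0.084, 0.001], [-0.084, -0.996, -0.0], [0.001, 0.0, -1.0]]
contact_force: [-0.2, -0.3, -0.7]
grip_width: 33.3
grip_force: 0.0
```

```bash
cat > g.py <<'E'
from h import *
p,d,i=shot("wrist"); save("w9",p); P=cloud(d,i); ok=(d>0)
roi=ok&(abs(P[...,0]-577)<130)&(abs(P[...,1]-15)<120)
t=roi&(abs(P[...,2]-80)<5); Q=P[t]; print("top",rect(t,P),"flange",rect(roi&(abs(P[...,2]-20)<4),P),np.linalg.lstsq(np.c_[Q[:,:2]-[580,16.5],np.ones(len(Q))],Q[:,2],rcond=None)[0])
for b in blobs(masks(p)["red"]&ok,50): print("red",P[b].mean(0).round(1),P[b].max(0).round(),P[b].min(0).round(),b.sum())
s=ok&(P[...,2]>5)&(P[...,0]>540)&(P[...,0]<680)&(P[...,1]>185)&(P[...,1]<280)
for lo,hi in ((5,25),(25,45),(45,60),(60,75),(75,90),(90,120)):
    q=s&(P[...,2]>lo)&(P[...,2]<hi)
    if q.sum()>10: print(lo,hi,q.sum(),P[q].min(0).round(),P[q].max(0).round(),P[q].mean(0).round())
to(560,236,130,0)
E
python3 g.py
```

```text
top [581.3  18.3 217.2 182.1  -4.7] flange [695.7   6.5 197.7   2.6  85.2] [-4.44511537e-04  1.76023646e-03  8.01022119e+01]
red [604.2 236.1 104.6] [614. 245. 108.] [593. 228. 100.] 313
5 25 1099 [540. 215.   5.] [676. 280.  25.] [631. 235.  19.]
25 45 1617 [601. 217.  25.] [675. 274.  45.] [640. 243.  28.]
45 60 92 [618. 237.  45.] [633. 246.  60.] [627. 241.  52.]
60 75 100 [611. 236.  60.] [626. 246.  75.] [619. 239.  67.]
75 90 58 [605. 228.  75.] [618. 243.  89.] [614. 237.  80.]
90 120 551 [591. 226.  90.] [616. 250. 108.] [605. 235. 102.]
shift [ -37.2 -216.6  136.2] turn -4.8 dist 259 now [579.1  17.1 266.2] yaw -4.8 clk 35.9 j6 90 F [-0.3 -0.5 -0.7] w 32.96701586107325 0.0
```

View pics/w9.png

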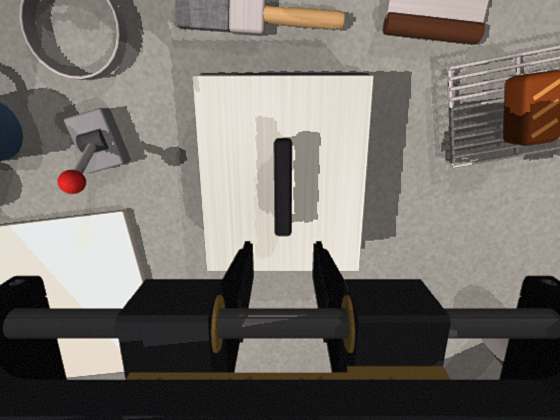

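The cover is home: its top is level at 80 mm and 2.4 mm off the pan centre. The red ball, image (72,181), is at about (604,236,97), leaning towards the robot. Now I move behind it with the fingers shut.

```bash
python3 -c "
from h import *
to(562,229,190,11)"
```

```text
shift [ -34.7 -209.8   76.2] turn -15.8 dist 226 now [579.1  17.1 266.2] yaw -4.8 clk 35.9 j6 90 F [-0.3 -0.5 -0.7] w 32.96701586107325 0.0
```

Call:
apply_moves:
  moves: "-35 -50 0 -5 -1;-35 -100 10 -10 -1;-35 -145 30 -15 -1;-35 -180 55 -16 -1;-35 -210 76 -16 -1;-35 -210 76 -16 -1;-35 -210 76 -16 -1;-35 -210 76 -16 -1"

```text
clock: 36.7
eef_pos: [562.2, 228.4, 190.8]
ee_rot: [[0.981, 0.194, -0.0], [0.194, -0.981, -0.0], [-0.0, 0.0, -1.0]]
contact_force: [-0.8, 0.2, -0.1]
grip_width: 0.5
grip_force: 0.0
```

```bash
python3 - <<'E'
from h import *
p,d,i=shot("wrist"); save("w10",p); P=cloud(d,i); ok=(d>0)&(P[...,0]>560)&(P[...,0]<690)&(P[...,1]>190)&(P[...,1]<290)
b=masks(p)["red"]&ok; print("red",b.sum(),P[b].mean(0).round(1),P[b].max(0).round(),P[b].min(0).round())
for lo,hi in ((30,45),(45,60),(60,75)):
    q=ok&(P[...,2]>lo)&(P[...,2]<hi); print(lo,q.sum(),P[q].mean(0).round())
print(rect(ok&(P[...,2]>15)&(P[...,2]<34)&(P[...,0]>600),P))
to(562,229,84,11)
E
```

```text
red 692 [604.9 240.1 103.5] [616. 251. 109.] [593. 228.  96.]
30 685 [639. 246.  34.]
45 97 [628. 244.  53.]
60 116 [621. 242.  67.]
[638.1 245.8  69.9  50.1  10.6]
shift [ -0.3  -0.9 107.3] turn 0.1 dist 107 now [562.4 228.2 191.3] yaw 11.1 clk 36.75 j6 95 F [-0.6  0.7 -0.3] w 0.20265265140270533 0.0
```

Call:
apply_moves:
  moves: "0 -3 40 0 -1;0 -3 75 0 -1;0 -3 100 0 -1;0 -3 106 0 -1;0 -3 106 0 -1;8 -3 106 0 -1;16 -3 106 0 -1;24 -3 106 0 -1;32 -3 106 0 -1;40 -3 106 0 -1"

```text
clock: 37.75
eef_pos: [601.7, 240.1, 85.3]
ee_rot: [[0.981, 0.194, 0.0], [0.194, -0.981, 0.0], [0.0, 0.0, -1.0]]
contact_force: [-0.2, -0.2, 2.3]
grip_width: 0.0
grip_force: 0.6
```

Call:
apply_moves:
  moves: "8 0 0 0 -1;16 0 0 0 -1;24 0 0 0 -1;32 0 0 0 -1;40 0 0 0 -1;45 0 0 0 -1"

```text
clock: 38.35
eef_pos: [645.6, 248.8, 84.7]
ee_rot: [[0.981, 0.194, -0.0], [0.194, -0.981, -0.0], [-0.0, 0.0, -1.0]]
contact_force: [-2.3, 0.9, -0.8]
grip_width: 0.1
grip_force: 0.5
```

```bash
cat > k.py <<'E'
from h import *
to(655,250,84,11)
p,d,i=shot("wrist"); P=cloud(d,i); ok=(d>0)&(P[...,0]>560)&(P[...,0]<730)&(P[...,1]>190)&(P[...,1]<300)
b=masks(p)["red"]&ok; print("red",b.sum(),P[b].mean(0).round(1),P[b].max(0).round(),P[b].min(0).round())
E
python3 k.py
```

```text
shift [9.4 0.6 0.7] turn 0.2 dist 9 now [645.6 248.8  84.7] yaw 11.2 clk 38.35 j6 94 F [-2.3  0.9 -0.8] w 0.1296038257523374 0.5009120889008045
red 1526 [675.5 251.6 103.7] [684. 264. 109.] [662. 239.  93.]
```

Call:
apply_moves:
  moves: "3 0 0 0 -1;6 0 0 0 -1;8 0 0 0 -1;8 0 0 0 -1"

```text
clock: 38.8
eef_pos: [651.3, 250.0, 84.8]
ee_rot: [[0.981, 0.194, -0.004], [0.194, -0.981, -0.001], [-0.004, 0.0, -1.0]]
contact_force: [-8.1, -2.3, 2.3]
grip_width: 0.5
grip_force: 4.2
```

```bash
python3 k.py
```

```text
shift [3.6 0.7 0.8] turn 0.2 dist 4 now [651.3 250.   84.8] yaw 11.2 clk 38.8 j6 94 F [-8.1 -2.3  2.3] w 0.45106594948717016 4.244051948189735
red 1484 [680.8 252.3 101. ] [689. 265. 106.] [667. 240.  91.]
```

At the stop (8 N). I retreat and check everything.

Call:
apply_moves:
  moves: "-20 0 0 0 -1;-50 0 0 0 -1;-60 0 -40 0 -1;-80 0 -90 0 -1;-110 0 -140 0 -1;-150 0 -180 0 -1;-190 0 -200 0 -1;-220 0 -200 0 -1;-220 0 -200 0 -1;-220 0 -200 0 -1"

```text
clock: 39.85
eef_pos: [437.0, 207.6, 286.0]
ee_rot: [[0.981, 0.195, 0.003], [0.195, -0.981, 0.001], [0.003, -0.0, -1.0]]
contact_force: [0.6, -0.2, -0.4]
grip_width: 0.1
grip_force: 0.0
```

```bash
python3 - <<'E'
from h import *
out=[]
for n in ("top","side"):
    p,d,i=shot(n); P=cloud(d,i); ok=d>0; out.append(p)
    t=ok&(abs(P[...,2]-80)<5)&(abs(P[...,0]-577)<125)&(abs(P[...,1]-15)<110); print(n,"cover",rect(t,P),np.median(P[t][:,2]))
    m=ok&(P[...,2]>60)&(P[...,2]<72)&(abs(P[...,0]-632)<70)&(abs(P[...,1]+268)<85); print("baked",rect(m,P))
    r=masks(p)["red"]&ok&(P[...,0]>550)&(P[...,0]<720)&(abs(P[...,1]-245)<40); print("red",P[r].mean(0).round())
save("ts3",cv2.resize(np.hstack(out),(800,300)))
E
```

```text
top cover [579.6  15.  218.5 181.8  -4.8] 79.86912919650649
baked [ 631.3 -269.3   75.8   42.4    3.5]
red [673. 252.  95.]
side cover [579.4  18.1 218.3 189.4  -4.9] 80.01911782278489
baked [ 630.9 -266.7   73.5   47.3    3.3]
red [671. 256. 102.]
```

View pics/ts3.png

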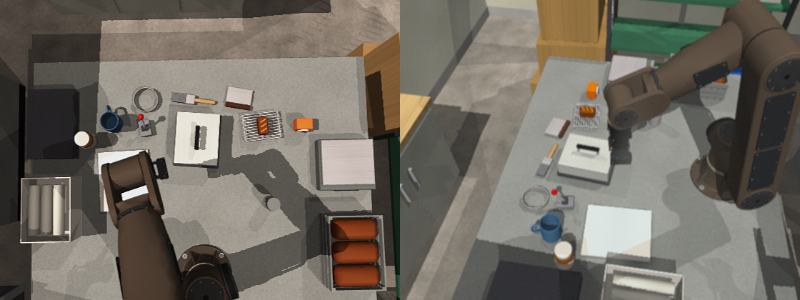

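The cover (197,140) is on the pan, the baked roll (263,125) is on the rack, the lever ball (141,117) has tipped away, and the bystanders have not moved. Handing in.

```bash
python3 -c "
from bench import env
print(env.job_done())"
```

```text
the job is handed in; nothing more can be done
None
```

The job is handed in, and the hand-in gave back no verdict: three frozen rolls seated in pan pockets, the one baked roll on the rack, the cover home on the pan, and the switch lever pushed to its stop away from the robot, in about 40 s of the 210 s allowed.

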